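Put the stamping corner on standby

ROBOT

A 6-joint arm with a two-finger parallel gripper is mounted at the origin on the work surface. World frame = base frame: x ahead of the robot, y to its left, z up, the work surface at z = 0. Lengths are in mm, angles in rad, forces in N, time in s.
With the tool pointing down it reaches from about 275 to 825 mm from the base axis. Payload 4.9 kg.
Tool frame: the origin (TCP) lies at the very end of the fingers, on their centre line; the grasp point (between the pads) lies 19 mm behind it; z points along the fingers, y is the line along which they close (so a half turn about z gives the same grasp; the last joint's range is limited). The gripper opens to 85 mm and grips with 20 to 120 N. Pads are 22 mm wide; open, the fingers measure 114 mm over their backs; the gripper's body (76 mm by 85 mm) begins 54 mm behind the grasp point. The pads swing forward as they close: fully open they stand 13 mm farther back than shut.
Start: joints at [1.08, 0.326, -0.193, 1.052, 0, 1.437], TCP at [192.098, 515.38, 231.281] pointing down, gripper open.
Joint ranges: [-2.65, 2.65], [-0.97, 1.79], [-1.3, 1.35], [-1.93, 2.1], [-1.47, 1.37], [-3.14, 3.14]. Speed limits (rad/s): [2.57, 2.57, 3.14, 3.14, 3.14, 3.14].

INTERFACE

Orientations are given as [roll, pitch, yaw] about the fixed x, y, z axes, in that order (R = Rz(yaw) Ry(pitch) Rx(roll)).
In Python, from bench import bot, solve_ik, imaging gives the robot as it stands. Calls block until the motion is done:
- bot.move_ptp(position, orientation): joint-space move of the TCP to a pose.
- bot.movel(position, rot=None, max_speed=150, threshold=None): straight line of the TCP; rot=None keeps the orientation; max_speed is the mean speed in mm/s. With threshold (N) it stops when the force on the tool has changed by that much, and returns True; else False.
- bot.move_j(angles): joint-space move.
- bot.grip(opening, effort=None): opening from 0.0 (shut) to 1.0 (fully open); effort is the grip in N (None keeps the last); returns when the fingers have stopped.
- bot.dwell(seconds).
- solve_ik(position, orientation): joint angles nearest the present ones, or None.
- bot.get_state(): the state.
- imaging.capture(name): name is "scene" or "top" or "wrist"; returns the picture (420x560x3 uint8, blue, green, red); there is no depth.
- imaging.camera_model(name): a dict with "K" (3x3 intrinsics, pixels), "position" and "rotation" of the camera in the world. Camera axes: x right, y up, looking along -z (the intrinsics and any distortion apply to the point x, -y, -z); pixel columns grow to the right and rows downward; lengths in mm; the calibration is good to about 2 mm. The wrist camera is an equidistant fisheye: a pixel r from the principal point sees the ray r / f radians off the axis. A picture is of the moment at which its call begins: read the wrist's pose just before it. camera_model takes no time and is no camera call; for the wrist camera it gives the pose at the moment of the call.
A pose or a line that the arm cannot do raises bot.IKError and nothing moves.
- bot.sign_off(): hands the job in; it is judged then, once.
The state is a dict: "t": time; "qpos": joint angles; "joint_velocities": joint speeds; "effort": joint torques, N m; "tcp_pos": TCP position; "orientation": TCP orientation; "contact_force": force on the tool from outside, world axes, zero at the start; "wrist_torque": the same for the moment, N m; "opening": opening from 0.0 (shut) to 1.0 (fully open); "gripper_force": force on a finger pad.
Only numpy, scipy, OpenCV 4.12 (cv2) and the standard library are available. Lean on these libraries where they do the work, as an engineer would, in place of code of your own. Each camera call takes 0.05 s, during which the arm holds its last target. There are 200 camera calls.

TASK

Put the stamping corner on standby: first turn the air valve's lever to the green mark, and only then return the red and the yellow stamp from the bench to the slots with their own colour labels. Lower each stamp gently, never drop it, so that it stands upright and fully home in its slot. Leave the blue stamp and everything else on the bench where it is.

Things in the scene. Friction and masses are not known exactly. Their poses are not given: they have to be found in the camera images.
- stamp_red: Decorator's hand stamp: base 66 x 40 x 22 mm (long side along its own x; black rubber under dark wood) with an upright red grip rib 54 mm long (along x), 16 mm wide (along y), from 22 to 60 mm above its underside; about 0.15 kg. Origin: centre of its underside, z up. Its two ends are alike. Lies upright on the bench.
- stamp_yellow: Decorator's hand stamp: base 66 x 40 x 22 mm (long side along its own x; black rubber under dark wood) with an upright yellow grip rib 54 mm long (along x), 16 mm wide (along y), from 22 to 60 mm above its underside; about 0.15 kg. Origin: centre of its underside, z up. Its two ends are alike. Lies upright on the bench.
- stamp_blue: Decorator's hand stamp: base 66 x 40 x 22 mm (long side along its own x; black rubber under dark wood) with an upright blue grip rib 54 mm long (along x), 16 mm wide (along y), from 22 to 60 mm above its underside; about 0.15 kg. Origin: centre of its underside, z up. Its two ends are alike. Already at home in the blue-labelled slot; leave it there.
- rack: Light wooden stamp rack, block 120 x 300 x 22 mm (x, y, z), fixed; origin: centre of its underside. Four open-topped slots in a row along its y, 72 mm apart, each 76 mm (rack's x) by 50 mm (rack's y), 16 mm deep, so a stamp goes in with 5 mm to spare all round, its long side along the rack's x. A home stamp stands 44 mm out of the rack's top face.
- label_red: Red colour tile (22 x 44 x 4 mm) clipped on the rack's top face, on the side nearer the robot, beside the slot it names; origin: centre of its underside. The order of the labels along the rack varies.
- label_yellow: Yellow colour tile (22 x 44 x 4 mm) clipped on the rack's top face, on the side nearer the robot, beside the slot it names; origin: centre of its underside. The order of the labels along the rack varies.
- label_blue: Blue colour tile (22 x 44 x 4 mm) clipped on the rack's top face, on the side nearer the robot, beside the slot it names; origin: centre of its underside. The order of the labels along the rack varies.
- label_white: White colour tile (22 x 44 x 4 mm) clipped on the rack's top face, on the side nearer the robot, beside the slot it names; origin: centre of its underside. The order of the labels along the rack varies. Its slot stays empty: its stamp is mounted in the green press at the table's side.
- slot_red (a point): Centre of the floor of the red-labelled slot (6 mm above the bench); x along the slot's long side, z up.
- slot_yellow (a point): The same for the yellow-labelled slot.
- valve: Bench-mounted brass ball valve on a grey foot 130 x 60 mm, fixed; origin: centre of the underside, on the lever's vertical axis. The pipe runs along its x. A white dial disc of 90 mm diameter, top at 68 mm, lies under the lever.
- air_lever (a joint): Opening of the valve, rad: 0 closed (lever along the valve's -y, across the pipe), 1.57 fully open (lever along the valve's -x, along the pipe); it grows clockwise seen from above, stays where it is left, and turns with about 2 N at the grip.
- lever_grip (a point): Middle of the graspable part of the lever, 75 mm from the axis and 92 mm above the bench; x points outward along the lever, z up. The red grip is a bar 14 mm wide and 14 mm high, from 45 to 95 mm from the axis, with free space under it beyond 57 mm from the axis.
- mark: Green tab on the dial, 24 mm wide, from 31 to 57 mm from the axis, top 72 mm above the bench: the standby mark, always between closed and the lever's starting place. Origin on the lever's axis; its x points outward through the middle of the tab, so the lever is set when it lies over the tab, its x along the tab's x.
- bowl: Bystander: dark lacquered bowl, 120 mm wide, 50 mm high; origin under its centre.
- gold_can: Bystander: golden can, 70 mm wide, 80 mm high; origin under its centre.
- brush_cup: Bystander: yellow cup of brushes, 64 mm wide, 175 mm high over the brushes; origin under its centre.
- paint_jar: Bystander: small red paint jar with black cap, 52 mm wide, 60 mm high; origin under its centre.
- tape_roll: Bystander: cardboard-coloured tape roll, 90 mm wide, 22 mm high; origin under its centre.
- spoon: Bystander: golden spoon, 160 mm long along its x, lying between the two stamps; origin near its middle.
- palette_knife: Bystander: palette knife, 200 mm long along its x; origin near its middle.
There are look-alikes about, which are no part of the job. What is shaped like the stamp_yellow but pink or purple is not meant.

How it is judged (in metres and radians):
On the way:
1. the lever is set over the green mark (within 5 degrees) while both stamps still lie where they were (within 20 mm) (angle between the x axis of lever_grip and the x axis of mark, either way round below 0.087 rad and velocity of joint air_lever between -0.05 and 0.05 rad/s and distance of each of stamp_red, stamp_yellow from where it was at the start of the episode below 0.02 m), for 0.3 s.
At the end, for the whole second after the job is handed in: The lever points along the green mark (within 5 degrees) and is still; the red and the yellow stamp stand in the slots with their own labels, centred within 9 mm, fully down (within 4 mm of the floor), upright, along the slot, at rest; the blue stamp is still in its slot (within 12 mm) (angle between the x axis of lever_grip and the x axis of mark, either way round below 0.087 rad and velocity of joint air_lever between -0.05 and 0.05 rad/s and horizontal distance between stamp_red and slot_red below 0.009 m and z of stamp_red in the frame of slot_red below 0.004 m and angle between each of stamp_red, stamp_yellow's own z axis and vertical below 0.06 rad and angle between the x axis of stamp_red and the x axis of slot_red, either way round below 0.25 rad and linear speed of each of stamp_red, stamp_yellow below 0.02 m/s and horizontal distance between stamp_yellow and slot_yellow below 0.009 m and z of stamp_yellow in the frame of slot_yellow below 0.004 m and angle between the x axis of stamp_yellow and the x axis of slot_yellow, either way round below 0.25 rad and distance of stamp_blue from where it was at the start of the episode below 0.012 m); the robot touches nothing.
It fails at once if a stamp is dropped: moves faster than 0.5 m/s with no finger on it ((contact force between stamp_red and the fingers below 0.05 N and linear speed of stamp_red above 0.5 m/s) or (contact force between stamp_yellow and the fingers below 0.05 N and linear speed of stamp_yellow above 0.5 m/s)).
It fails at once if the blue stamp is taken out or shifted by over 15 mm (distance of stamp_blue from where it was at the start of the episode above 0.015 m).
It fails at once if a bystander is shifted by over 30 mm (distance of any of bowl, gold_can, brush_cup, paint_jar, tape_roll, spoon, palette_knife from where it was at the start of the episode above 0.03 m).
It also fails if it takes over 62 s, if anything falls off the work surface, if the arm or the gripper's body presses on something with over 40 N, if the wrist force passes 120 N, or if a joint passes its speed limit or range.

## Working session

There is one attempt and no reset: what is moved stays moved. The work goes in short steps, each a Python script; the robot and the scene stay as the last script left them, time stands still between calls to the robot, and variables do not carry over. Pictures are saved under pics/ and viewed, at most 10 in all, crops included, and the job is handed in when it is done.

```bash
ls; mkdir -p pics
python3 - <<'E'
from bench import bot, solve_ik, imaging
import cv2
for n in ("top","scene"):
    im=imaging.capture(n); cv2.imwrite(f"pics/{n}0.png",im)
    m=imaging.camera_model(n); print(n,m)
s=bot.get_state(); print(s["t"],s["tcp_pos"],s["orientation"],s["opening"])
E
```

```text
pics
top {'K': array([[438.90674033,   0.        , 283.7101155 ],
       [  0.        , 438.90674033, 214.3147195 ],
       [  0.        ,   0.        ,   1.        ]]), 'position': array([ 484.7428675 ,   21.62103474, 1277.80346033]), 'rotation': array([ 0.05988988,  0.0097342 , -1.57398071])}
scene {'K': array([[391.44502099,   0.        , 277.09643492],
       [  0.        , 391.44502099, 208.01915095],
       [  0.        ,   0.        ,   1.        ]]), 'position': array([985.52263909, 310.14109429, 777.09033122]), 'rotation': array([0.63416096, 0.01119432, 2.11879877])}
0.1 [191.83037926 514.90298569 230.58818863] [-3.14004297e+00 -2.10602335e-04  2.78479640e+00] 1.0019060538466715
```

View pics/top0.png

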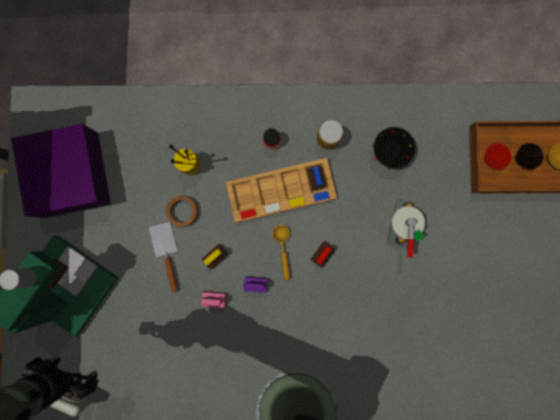

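View pics/scene0.png

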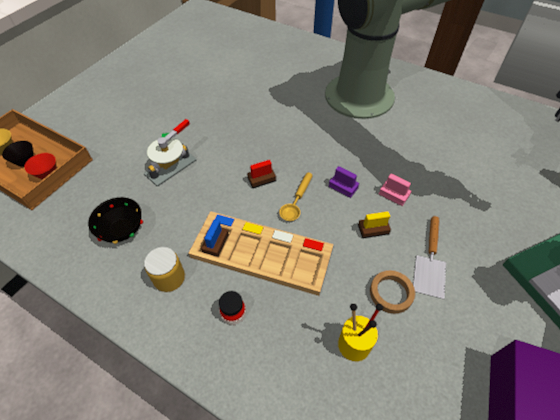

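The top view shows the red stamp at (323,254) and the yellow stamp at (214,257). The pink (213,299) and purple (256,284) stamps are look-alikes. The labels are red (248,213), white (272,208), yellow (297,202) and blue (321,197). The lever grip is at (410,246), the dial at (407,222) and the green tab at (419,236). Next I'll measure these and make the confirming crop.

```bash
cat > h.py <<'E'
from bench import bot, solve_ik, imaging
import cv2, numpy as np
from scipy.spatial.transform import Rotation as R
HSV={'red':[((0,150,70),(6,255,255)),((174,150,70),(180,255,255))],'yellow':[((22,150,80),(33,255,255))],
     'green':[((50,120,60),(80,255,255))],'blue':[((105,150,60),(125,255,255))],'white':[((0,0,150),(180,50,255))]}
def rays(m,px,fish=False):
    px=np.atleast_2d(np.asarray(px,float)); K=m['K']
    a=(px-[K[0,2],K[1,2]])/[K[0,0],K[1,1]]
    if fish:
        r=np.linalg.norm(a,axis=1,keepdims=True)+1e-12
        d=np.hstack([a/r*np.sin(r),np.cos(r)])
    else: d=np.hstack([a,np.ones((len(a),1))])
    return R.from_euler('xyz',m['rotation']).apply(d*[1,-1,-1])
def plane(m,px,z,fish=False):
    d=rays(m,px,fish); p=np.asarray(m['position']); return p+d*((z-p[2])/d[:,2])[:,None]
def tri(l):
    A=np.zeros((3,3));b=np.zeros(3)
    for p,d in l:
        d=d/np.linalg.norm(d);M=np.eye(3)-np.outer(d,d);A+=M;b+=M@p
    x=np.linalg.solve(A,b); return x,max(np.linalg.norm(np.cross(x-p,d/np.linalg.norm(d))) for p,d in l)
def blobs(im,c,amin=15):
    h=cv2.cvtColor(im,cv2.COLOR_BGR2HSV); k=np.zeros(im.shape[:2],np.uint8)
    for lo,hi in HSV[c]: k|=cv2.inRange(h,lo,hi)
    n,lab,st,ce=cv2.connectedComponentsWithStats(k)
    return [(ce[i],st[i,4],np.argwhere(lab==i)[:,::-1]) for i in range(1,n) if st[i,4]>=amin]
def shape(P):
    "centre, long-axis angle, sizes of a set of plane points"
    (c,s,a)=cv2.minAreaRect(P[:,:2].astype(np.float32)); a=np.radians(a)
    if s[0]<s[1]: a+=np.pi/2; s=s[::-1]
    return np.array(c),(a+np.pi/2)%np.pi-np.pi/2,s
E
python3 - <<'E'
from h import *
np.set_printoptions(precision=1,suppress=True)
m=imaging.camera_model('top');im=cv2.imread('pics/top0.png')
for c in HSV:
    for ce,a,px in blobs(im,c):
        z={'green':72}.get(c,26 if ce[1]<225 else (99 if ce[0]>380 else 60))
        P=plane(m,px,z);s=shape(P)
        print(c,ce,a,'z',z,'c',P.mean(0)[:2],'ang %.3f'%s[1],np.array(s[2]))
ms=imaging.camera_model('scene');i2=cv2.imread('pics/scene0.png')
print('scene')
for c in HSV:
    for ce,a,px in blobs(i2,c): print(c,ce,a)
a=cv2.resize(im[180:320,190:450],None,fx=3,fy=3,interpolation=cv2.INTER_CUBIC);cv2.imwrite('pics/crop.png',a)
E
```

```text
red [269.1 144.7] 18 z 26 c [761.2  75.1] ang 1.214 [34.9  9.7]
red [497.5 156.1] 544 z 26 c [ 724.8 -579.7] ang -0.333 [74.7 74.4]
red [247.7 213.2] 96 z 26 c [563.4 136.5] ang -1.329 [40.9 19.5]
red [410.3 247.7] 96 z 99 c [ 464.9 -305.1] ang -0.020 [42.8 13.3]
red [323.2 254.8] 151 z 60 c [445.5 -75.4] ang -0.596 [56.7 20.6]
yellow [184.9 160.2] 399 z 26 c [717.2 318.2] ang 1.103 [66.6 64.6]
yellow [296.4 201.6] 130 z 26 c [596.2  -2.9] ang -1.355 [45.  24.9]
yellow [211.8 256.6] 130 z 60 c [441.2 232.6] ang -0.787 [54.5 17.7]
green [418.4 235.4] 72 z 72 c [ 497.8 -335.3] ang 0.772 [24.9 23.4]
green [ 31.3 261.8] 218 z 72 c [428.9 727.7] ang 1.535 [83.2 39.2]
green [ 12.9 304. ] 873 z 72 c [314.2 774.8] ang -0.607 [143.2  75.8]
green [ 78.3 322. ] 198 z 72 c [265.2 593.8] ang -0.580 [81.6 32.1]
blue [317.1 175.9] 117 z 26 c [670.  -62.7] ang 0.235 [54.6 18.1]
blue [321.1 195.7] 77 z 26 c [612.7 -73.6] ang -1.377 [38.2 16.3]
white [330.6 131. ] 307 z 26 c [ 800.4 -102.5] ang -0.008 [55.6 54.8]
white [272.1 207.4] 99 z 26 c [579.9  66.9] ang -1.355 [40.3 19.9]
white [406.2 219.9] 53
[... 344 characters left out ...]
d [312.9 244.3] 156
red [234. 314.] 141
red [374.  314.8] 31
yellow [376.3 219.5] 333
yellow [252.4 227.7] 164
yellow [356.6 339. ] 1239
green [537.8 258.1] 1176
blue [323.6  16.9] 562
blue [216.  229.5] 393
white [12.5  6.2] 392
white [284.4 225.3] 122009
white [336.3  14.8] 111
white [546.4   4.9] 96
white [411.  30.] 377
white [433.1  28.6] 20
white [409.8  77.4] 30
white [527.2 151.1] 15
white [558.1 168.5] 15
white [305.3 168.9] 17
white [282.1 235.9] 157
white [389.5 291.4] 409
white [555.3 297.4] 132
white [ 20.6 356.5] 4240
white [500.1 345.5] 19
white [ 83.7 357.9] 20
white [104.2 397.3] 2286
white [ 58.6 400. ] 40
white [ 42.5 400.3] 26
white [ 58.8 415.2] 16
white [161.9 417.3] 40
```

View pics/crop.png

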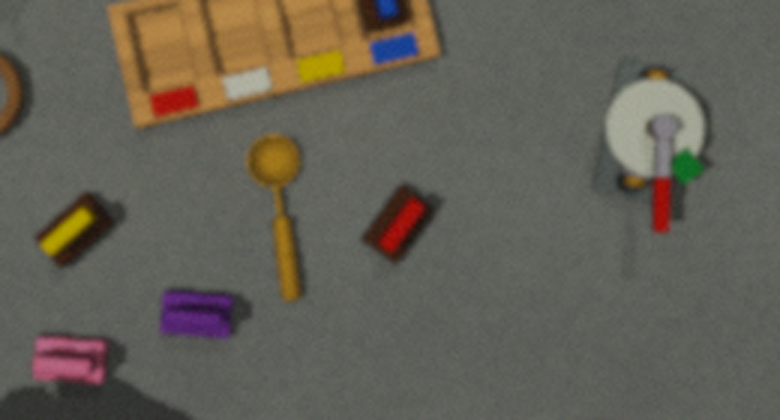

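The crop confirms the targets. The red stamp at crop (402,223) and the yellow at (68,230) have solid ribs on dark wood. The pink (70,358) and purple (197,313) ones are all one colour, so they're decoys. Next is a close wrist look at the valve.

Run:
```python
from h import *
np.set_printoptions(precision=3,suppress=True)
for y in (0,0.5,1.0,1.2,np.pi,-2.6,-2.0): print(y,solve_ik([450,-310,150],[np.pi,0,y]))
bot.move_ptp([430,-310,230],[np.pi,0,0.3])
m=imaging.camera_model('wrist');im=imaging.capture('wrist');cv2.imwrite('pics/w1.png',im)
import pickle;pickle.dump(m,open('w1.pkl','wb'))
print(m,bot.get_state()['t'],bot.get_state()['qpos'],bot.get_state()['tcp_pos'])
```

```text
0 [-0.738  0.388 -0.324  0.859  0.     2.403]
0.5 [-0.738  0.388 -0.324  0.859  0.     1.903]
1.0 [-0.738  0.388 -0.324  0.859  0.     1.403]
1.2 [-0.738  0.388 -0.324  0.859  0.     1.203]
3.141592653589793 [-0.738  0.388 -0.324  0.859  0.    -0.738]
-2.6 [-0.738  0.388 -0.324  0.859  0.    -1.28 ]
-2.0 [-0.738  0.388 -0.324  0.859  0.    -1.88 ]
{'K': array([[325.192,   0.   , 282.716],
       [  0.   , 325.192, 206.687],
       [  0.   ,   0.   ,   1.   ]]), 'position': array([ 503.5  , -286.686,  373.187]), 'rotation': array([-0.302, -0.001, -1.27 ])} 3.1667 [-0.763  0.29  -0.247  1.034  0.     2.078] [ 430.399 -309.407  230.021]
```

View pics/w1.png

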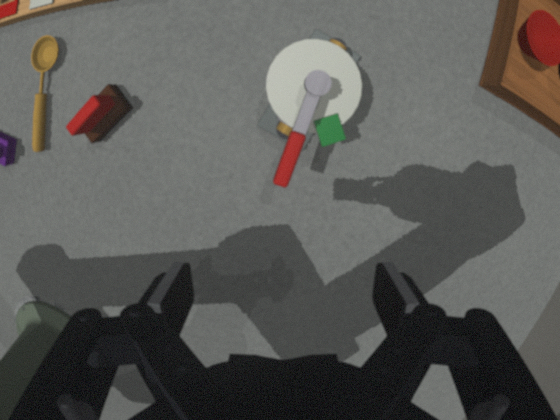

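The wrist view shows the dial at (314,85), hub (318,83), red grip (289,160) and green tab (330,130), all unobstructed. I'll measure them there.

Run:
```python
from h import *
import pickle
np.set_printoptions(precision=2,suppress=True)
m=pickle.load(open('w1.pkl','rb'));im=cv2.imread('pics/w1.png')
h=cv2.cvtColor(im,cv2.COLOR_BGR2HSV)
k=cv2.inRange(h,(0,0,145),(180,60,255)); n,l,st,ce=cv2.connectedComponentsWithStats(k)
i=1+np.argmax(st[1:,4]*(np.hypot(*(ce[1:]-[314,85]).T)<25)); px=np.argwhere(l==i)[:,::-1]
P=plane(m,px,68,True)[:,:2].astype(np.float32); print('dial',cv2.minEnclosingCircle(P),cv2.fitEllipse(cv2.convexHull(P)))
c=np.array(cv2.fitEllipse(cv2.convexHull(P))[0])
for col,z,near in (('green',72,(330,130)),('red',99,(289,160))):
    ce,a,px=min(blobs(im,col),key=lambda b:np.hypot(*(b[0]-near)))
    P=plane(m,px,z,True)[:,:2];s=shape(P); d=P.mean(0)-c
    print(col,ce,a,P.mean(0),'r',np.hypot(*d),'dir',np.arctan2(d[1],d[0])%(2*np.pi),s)
# hub
print('hub@z100',plane(m,[318,83],100,True))
```

```text
dial ((533.1541137695312, -307.937744140625), 45.333255767822266) ((533.5366821289062, -307.7890319824219), (88.9985580444336, 89.9771728515625), 101.46697235107422)
green [329.92 130.34] 559 [ 497.62 -334.59] r 44.81427725651422 dir 3.7827131658181603 (array([ 497.87, -334.14]), np.float64(0.6245239922177865), (23.795398712158203, 22.1988582611084))
red [288.68 158.55] 778 [ 464.31 -304.38] r 69.30642795792771 dir 3.092431290733397 (array([ 463.85, -304.47]), np.float64(-0.03514134268997715), (47.060569763183594, 12.543100357055664))
hub@z100 [[ 533.04 -308.27  100.  ]]
```

Dial diameter measures 90 mm, the tab sits at r≈44 and the grip at r≈70, all as specified. The lever points at 3.10 rad and the mark at 3.78 rad. I'll turn the lever now.

Run:
```python
from h import *
import pickle
np.set_printoptions(precision=2,suppress=True)
A=np.array([533.4,-308.0]); r=75
def pose(phi,z): return [*(A+r*np.array([np.cos(phi),np.sin(phi)])),z],[np.pi,0,phi-np.pi]
p,o=pose(3.10,130); bot.grip(0.55,25); bot.move_ptp(p,o)
p,o=pose(3.10,75); print(bot.movel(p,o,100,threshold=15))
bot.grip(0.0,25); s=bot.get_state(); print('opening',s['opening'],s['gripper_force'],s['t'])
for phi in np.linspace(3.10,3.78,8)[1:]:
    p,o=pose(phi,75); bot.movel(p,o,60)
s=bot.get_state(); print(s['tcp_pos'],p,s['orientation'],s['contact_force'],s['t'])
bot.grip(0.55); p,o=pose(3.78,150); bot.movel(p,o,150)
m=imaging.camera_model('wrist');im=imaging.capture('wrist');cv2.imwrite('pics/w2.png',im);pickle.dump(m,open('w2.pkl','wb'))
t=imaging.capture('top');cv2.imwrite('pics/t2.png',t)
for col,z,near in (('green',72,None),('red',99,None)):
    for ce,a,px in blobs(im,col,100):
        P=plane(m,px,z,True)[:,:2];q=P.mean(0)-A
        if np.hypot(*q)<100: print(col,ce,a,'r',np.hypot(*q),'dir',np.arctan2(q[1],q[0])%(2*np.pi),shape(P))
bot.move_ptp([400,60,300],[np.pi,0,0])
m=imaging.camera_model('wrist');im=imaging.capture('wrist');cv2.imwrite('pics/w3.png',im);pickle.dump(m,open('w3.pkl','wb'))
for c in ('red','yellow','blue'):
    for ce,a,px in blobs(im,c,60):
        for z in (60,26):
            P=plane(m,px,z,True);s=shape(P); print(c,ce,a,'z',z,P.mean(0)[:2],s[0],'%.3f'%s[1],s[2])
print(bot.get_state()['t'],m['position'])
```

```text
False
opening 0.154802380752795 30.42587399482727 5.225
[ 473.63 -352.33   75.67] [np.float64(473.1715600747701), np.float64(-352.6937917855823), 75] [ 3.14 -0.    0.63] [-0.03  1.75  9.48] 7.15
green [269.16 173.83] 156 r 44.67015035767023 dir 3.566965378829085 (array([ 492.97, -326.55]), np.float64(0.626667437421137), (23.369396209716797, 3.4891765117645264))
red [283.15 219.4 ] 1320 r 67.71570971695475 dir 3.782866226726855 (array([ 478.08, -349.31]), np.float64(0.6475969541119606), (46.72889709472656, 12.4550199508667))
red [221.2  44.5] 503 z 60 [555.42 130.96] [555.5  130.92] -1.343 (39.436832427978516, 19.14884376525879)
red [221.2  44.5] 503 z 26 [562.4  137.28] [562.48 137.24] -1.343 (42.93939208984375, 20.8496036529541)
red [391.91 135.77] 565 z 60 [447.76 -73.58] [447.39 -70.53] -0.630 (52.828941345214844, 23.43988037109375)
red [391.91 135.77] 565 z 26 [445.17 -85.42] [444.77 -82.09] -0.630 (57.52088165283203, 25.521663665771484)
yellow [331.21  19.84] 499 z 60 [585.49   2.72] [585.62   2.52] -1.337 (39.371883392333984, 19.370277404785156)
yellow [331.21  19.84] 499 z 26 [595.14  -2.34] [595.27  -2.56] -1.337 (42.868656158447266, 21.090635299682617)
yellow [145.16 142.59] 474 z 60 [441.35 231.18] [439.83 231.3 ] -0.898 (52.06928253173828, 20.152997970581055)
yellow [145.16 142.59] 474 z 26 [438.19 246.41] [436.54 246.54] -0.898 (56.69377899169922, 21.94287872314453)
blue [383.6   12.85] 360 z 60 [600.47 -61.59] [600.59 -61.81] -1.344 (36.545494079589844, 16.69989013671875)
blue [383.6   12.85] 360 z 26 [611.45 -72.36] [611.58 -72.6 ] -1.344 (39.79125213623047, 18.18314552307129)
10.0 [476.87  59.73 442.82]
```

View pics/w3.png

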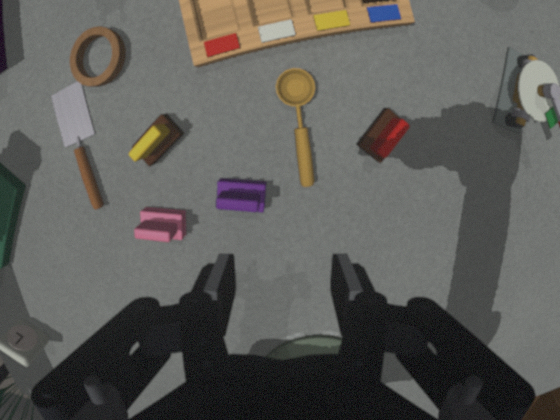

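The lever now points at 3.783 rad against the mark's 3.78, so it's set. The label spacings measure 72 and 144 mm, which fits. Next are overhead views of the rack and of both stamps.

Run:
```python
from h import *
import pickle
np.set_printoptions(precision=2,suppress=True)
def look(xy,z,yaw,name):
    bot.move_ptp([xy[0]-77*np.cos(yaw),xy[1]-77*np.sin(yaw),z],[np.pi,0,yaw])
    m=imaging.camera_model('wrist');im=imaging.capture('wrist');cv2.imwrite(f'pics/{name}.png',im);pickle.dump(m,open(name+'.pkl','wb'));print(name,m['position'],bot.get_state()['t']);return m,im
def show(m,im,cols,zs):
    for c in cols:
        for ce,a,px in blobs(im,c,100):
            for z in zs:
                P=plane(m,px,z,True);s=shape(P); print(c,ce,a,'z',z,P.mean(0)[:2],s[0],'%.3f'%s[1],s[2])
show(*look((635,43),230,0.229-np.pi,'rack'),('red','yellow','blue'),(26,66))
show(*look((440,231),150,2.25,'y1'),('yellow',),(60,))
show(*look((446,-73),150,2.53,'r1'),('red',),(60,))
```

```text
rack [636.22  43.32 373.34] 12.8667
red [383.06  65.96] 685 z 26 [562.85 136.92] [562.66 137.63] -1.337 (42.46322250366211, 20.782974243164062)
red [383.06  65.96] 685 z 66 [571.3  126.14] [571.13 126.77] -1.337 (37.57311248779297, 18.38959503173828)
red [280.55 223.5 ] 227 z 26 [762.18  69.76] [764.86  69.06] -1.559 (46.260398864746094, 21.431129455566406)
red [280.55 223.5 ] 227 z 66 [747.67  66.72] [750.04  66.1 ] -1.559 (40.9329948425293, 18.96311378479004)
yellow [482.46   2.86] 138 z 26 [435.66 244.36] [432.85 247.03] -0.920 (44.28608703613281, 11.143327713012695)
yellow [482.46   2.86] 138 z 66 [458.76 221.21] [456.28 223.57] -0.920 (39.18606948852539, 9.86004638671875)
yellow [249.11  62.22] 777 z 26 [595.57  -2.7 ] [595.78  -2.42] -1.372 (43.540367126464844, 20.89476776123047)
yellow [249.11  62.22] 777 z 66 [600.25   2.6 ] [600.44   2.85] -1.372 (38.52621078491211, 18.488536834716797)
yellow [483.19 229.75] 1930 z 26 [713.39 334.15] [706.4  331.88] 0.865 (118.6316909790039, 72.666015625)
yellow [483.19 229.75] 1930 z 66 [704.51 300.66] [698.32 298.65] 0.865 (104.96990966796
[... 479 characters left out ...]
73] 14.125
yellow [283.53 102.26] 1629 z 60 [440.21 234.03] [440.28 233.91] -0.887 (52.76341247558594, 16.2492733001709)
yellow [525.85 231.05] 3549 z 60 [688.98 302.53] [695.81 308.25] 0.163 (130.1007843017578, 64.41807556152344)
r1 [447.3  -73.   293.13] 15.2917
red [277.36 107.07] 1633 z 60 [444.49 -75.66] [444.46 -75.71] -0.631 (53.31053161621094, 16.13419532775879)
red [523.37 100.58] 646 z 60 [547.55 109.61] [547.58 109.9 ] -1.357 (38.08197784423828, 19.190731048583984)
red [528.13 286.02] 465 z 60 [729.98  48.57] [731.35  49.31] -1.192 (41.703922271728516, 33.39975357055664)
red [ 62.64 330.55] 367 z 60 [ 484.36 -400.24] [ 481.61 -400.33] 0.626 (55.871360778808594, 19.630746841430664)
```

View pics/rack.png

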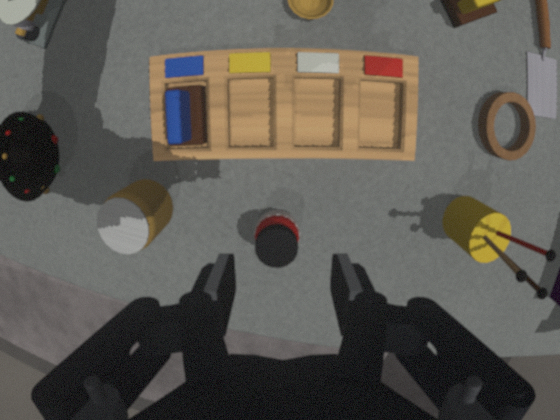

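View pics/r1.png

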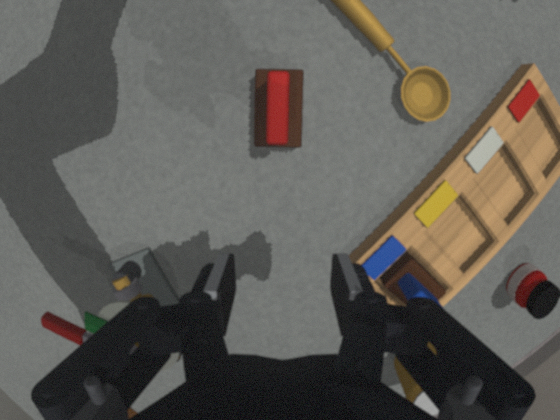

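The red rib measures 53×16 mm at (444.5,-75.7) and the yellow 53×16 mm at (440.2,234.0), both matching the spec. The slots look offset within the rack, so I'll enlarge to read their rims.

Run:
```python
from h import *
import pickle
np.set_printoptions(precision=1,suppress=True)
im=cv2.imread('pics/rack.png');cv2.imwrite('pics/rackc.png',cv2.resize(im[40:170,220:430],None,fx=3.8,fy=3.8,interpolation=cv2.INTER_CUBIC))
m=pickle.load(open('rack.pkl','rb'))
ex=np.array([np.cos(.2297),np.sin(.2297)]);ey=np.array([-ex[1],ex[0]])
k=cv2.inRange(cv2.cvtColor(im,cv2.COLOR_BGR2HSV),(8,70,90),(24,200,255)); n,l,st,ce=cv2.connectedComponentsWithStats(k)
i=l[158,330] or l[98,285]; px=np.argwhere(l==i)[:,::-1]; P=plane(m,px,22,True); s=shape(P); print('rack',s,len(px))
L=np.array([562.7,137.2])
d=(P[:,:2]-L); print('extent from red label x',np.percentile(d@ex,[.3,99.7]),'y',np.percentile(d@ey,[.3,99.7]))
```

```text
rack (array([630.3,  42.5]), np.float64(-1.3402733857985036), (301.02734375, 120.92222595214844)) 23121
extent from red label x [-15.7 104.1] y [-256.9   41.7]
```

View pics/rackc.png

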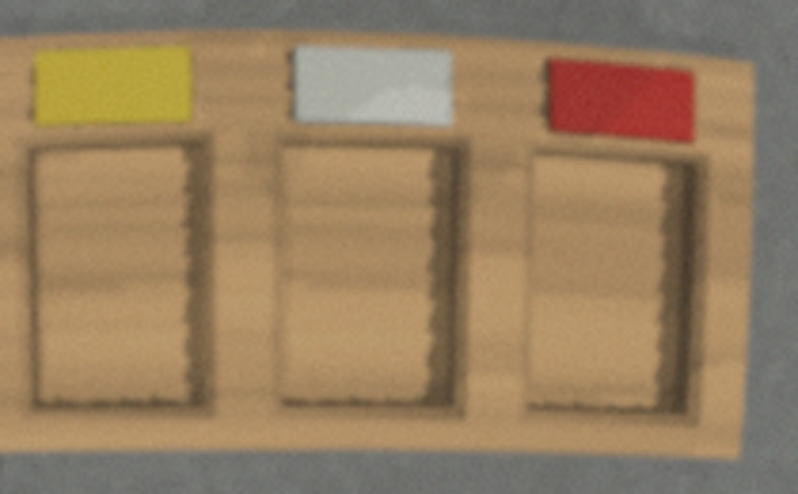

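The rack measures 301×121 mm. In the crop the rim corners read (30,138),(212,132),(213,414),(28,412) for the yellow slot and (530,150),(707,155),(697,424),(525,412) for red.

Run:
```python
from h import *
import pickle
np.set_printoptions(precision=1,suppress=True)
m=pickle.load(open('rack.pkl','rb'))
ex=np.array([np.cos(.2297),np.sin(.2297)]);ey=np.array([-ex[1],ex[0]])
for n,L,q in (('y',[595.4,-2.5],[(30,138),(212,132),(213,414),(28,412)]),('w',[579,67.5],[(278,138),(465,138),(462,415),(276,408)]),('r',[562.7,137.2],[(530,150),(707,155),(697,424),(525,412)])):
    P=plane(m,(np.array(q)+.5)/3.8-.5+[220,40],22,True)[:,:2]
    d=P-np.array(L); print(n,P.mean(0),'local',np.c_[d@ex,d@ey].tolist() and np.c_[d@ex,d@ey],'mean',(d@ex).mean(),(d@ey).mean(), shape(P))
```

```text
y [647.3  10.8] local [[ 13.9 -23.9]
 [ 13.5  27.3]
 [ 94.1  27.3]
 [ 92.8 -26. ]] mean 53.55857080079404 1.183904479969267 (array([646.8,  11.2]), np.float64(0.20629464988707213), (80.52877807617188, 53.30438232421875))
w [631.4  79.9] local [[ 15.3 -26.2]
 [ 13.8  26.4]
 [ 93.8  27. ]
 [ 92.4 -26.6]] mean 53.80193278900348 0.13907157480134913 (array([631.6,  79.7]), np.float64(0.2375349609227877), (79.94999694824219, 53.66609573364258))
r [615.2 150.4] local [[ 16.3 -26.3]
 [ 13.6  27.7]
 [ 94.2  28. ]
 [ 92.4 -25.9]] mean 54.135267824002504 0.8819033994613212 (array([615.1, 150.3]), np.float64(0.23251893029913706), (80.599365234375, 54.043731689453125))
```

The slot centres lie 54 mm behind their labels, and the blue stamp sits at 54 too. That gives slot_red ≈ (615.2,150.0) and slot_yellow ≈ (647.9,10.3), yaw 0.230. I'll pick up and place red first.

```bash
cat > pp.py <<'E'
from h import *
np.set_printoptions(precision=2,suppress=True)
def pick_place(xy,ang,slot,yaw=0.2297+np.pi):
    o=[np.pi,0,ang+np.pi]; w=[np.pi,0,yaw]
    bot.grip(0.5,60); bot.move_ptp([*xy,110],o)
    if bot.movel([*xy,28],None,80,threshold=12): print('touched early',bot.get_state()['tcp_pos']); return
    bot.grip(0.0,60); s=bot.get_state(); print('gripped',s['opening'],s['gripper_force'],s['tcp_pos'])
    if s['opening']<0.1: return
    z0=s['tcp_pos'][2]; off=s['tcp_pos'][:2]
    bot.movel([*xy,130],None,120); bot.move_ptp([*slot,130],w); bot.movel([*slot,60],None,100)
    s=bot.get_state(); print('above',s['tcp_pos'],s['orientation'],s['opening'])
    c=bot.movel([*slot,30],None,25,threshold=6); s=bot.get_state(); print('down',c,s['tcp_pos'],'z0',z0,s['contact_force'],s['t'])
    return s['tcp_pos'][2]-z0
E
python3 - <<'E'
from pp import *
print(pick_place((444.5,-75.7),-0.631,(615.2,150.0)))
E
```

```text
gripped 0.1796740807010552 58.74150037765503 [444.89 -75.87  28.51]
above [615.75 149.84  60.6 ] [-3.14  0.   -2.91] 0.17640321954359744
down True [614.96 149.92  34.54] z0 28.509714369479443 [-1.07 -0.02  3.98] 21.3583
6.035103967846606
```

Contact came exactly 6.0 mm above pick height, which is the slot floor. I'll release red and do yellow the same way.

Run:
```python
from pp import *
def rel():
    bot.grip(0.45); p=bot.get_state()['tcp_pos']; bot.movel([p[0],p[1],120],None,100)
rel()
d=pick_place((440.2,234.0),-0.887,(647.9,10.3)); print(d)
if d is not None and abs(d-6)<1.5: 
    rel()
    bot.move_ptp([710,61,230],[np.pi,0,.2297+np.pi])
    import pickle
    m=imaging.camera_model('wrist');im=imaging.capture('wrist');cv2.imwrite('pics/end.png',im);pickle.dump(m,open('end.pkl','wb'))
    for c in ('red','yellow','blue'):
        for ce,a,px in blobs(im,c,100):
            P=plane(m,px,66,True);s=shape(P); print(c,ce,a,P.mean(0)[:2],'%.3f'%s[1],np.array(s[2]))
    t=imaging.capture('top');cv2.imwrite('pics/tend.png',t);mt=imaging.camera_model('top')
    for c,z in (('red',99),('green',72)):
        for ce,a,px in blobs(t,c):
            P=plane(mt,px,z)[:,:2];q=P.mean(0)-[533.4,-308]
            if np.hypot(*q)<100: print('lever',c,np.hypot(*q),np.arctan2(q[1],q[0])%6.2832)
    print(bot.get_state()['t'])
```

```text
gripped 0.17681750666734627 59.497016072273254 [440.52 234.13  28.44]
above [648.42  10.32  60.59] [-3.14  0.   -2.91] 0.18592140501710067
down True [647.7   10.31  34.48] z0 28.44336077450516 [-0.26 -0.7   4.94] 29.85
6.034541333010608
red [382.75  66.43] 692 [571.4 126.1] -1.342 [37.43 18.33]
red [390.9  115.31] 1059 [615.3 145.9] 0.230 [53.58 24.61]
red [279.23 224.39] 235 [747.77  66.22] -1.501 [41.7  20.95]
yellow [248.87  62.61] 793 [600.26   3.13] -1.339 [38.18 18.94]
yellow [246.09 112.7 ] 1066 [647.3   11.17] 0.222 [53.99 18.74]
yellow [480.58 230.14] 2176 [704.49 296.58] 1.121 [109.21  62.65]
blue [182.96  66.41] 604 [614.67 -58.71] -1.344 [36.38 16.84]
blue [172.72 116.92] 721 [664.73 -58.79] 0.259 [51.72 15.38]
lever red 68.91903863542626 3.7915267076358603
lever green 44.239025243195634 3.641372539201436
31.925
```

View pics/end.png

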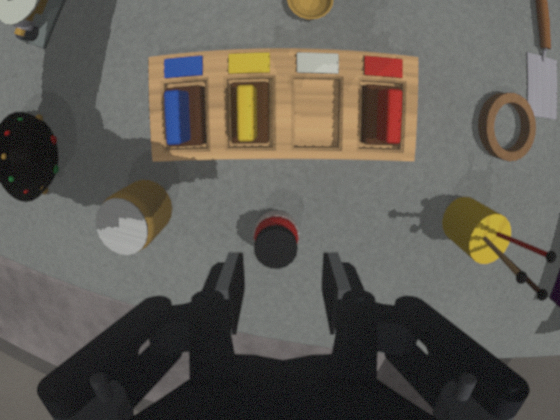

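The red stamp at (391,115) and the yellow at (246,113) stand inside the slots with their own labels. Blue at (173,117) hasn't moved, and the lever lies over the tab. The arm touches nothing, so I'm handing in.

```bash
python3 -c "
from bench import bot
print(bot.sign_off())"
```

```text
the job is handed in; nothing more can be done
None
```

I set the lever over the green mark first, then stood the red and yellow stamps fully home in their own slots, left the blue stamp where it was, and handed the job in at about 32 s; sign-off returned no verdict.

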